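# Check a pulley's bore and keyway with the keyed plug gauge

### The job

Check the pulley's bore and keyway: slide the pulley over the granite, without lifting it, until it is fully home against both faces of the V-block whose V opens sideways towards it (not the spare one with its V upward). Then take the keyed plug gauge (the one with a key along its plug and a lug on its collar) by its handle out of the stand and push it into the pulley's bore, turning it until the key slips into the keyway and the collar sits flush on the hub, with the pulley still home in the V-block. Finish holding the gauge and still pressing it down firmly, with about 15 N: do not let go, and leave the other gauges and instruments where they are.

Things in the scene. Friction and masses are not known exactly. Their poses are not given: they have to be found in the camera images.
- pulley_centre (a point): Grey iron V-belt pulley, 0.7-0.95 kg, loose, flat on the granite, hub up. Rim 90 mm diameter, 0 to 20 mm high; round hub 52 mm diameter, up to 46 mm (grip it from above). Point on the axis 23 mm above the underside; z up, +x from the axis towards the keyway, whose direction varies. Only friction and the V-block keep it from shifting or turning
- hub_face (a point): Centre of the pulley's bore in the hub's top face, 46 mm above its underside; axes as pulley_centre. Bore 30 mm diameter, open at the top; keyway 9.5 mm wide, reaching 20 mm from the axis, full height
- vblock_seat (a point): Where pulley_centre lies when the pulley touches both faces of the V; 23 mm above the granite. z up; +y points out of the V along its middle, roughly to the robot's left, so the pulley comes in along -y. The block's mouth is 24 mm, the root of the V 64 mm from here along -y
- vblock: Dark brown V-block, fixed, standing on its end beside the gauge stand: 100 mm wide (x), 65 mm deep (y), 40 mm high; vertical 90 degree V-groove, 40 mm deep, 80 mm wide at its mouth, opening to +y. Origin at the centre of the underside
- keyed_gauge_grip (a point): Keyed plug gauge, 0.32-0.44 kg, loose, upright, plug down in a hole of the stand. Point: middle of its hexagonal aluminium handle, 26 mm across flats, 70 mm long, 89 mm above the plug's tip. z up, +x from the axis towards key and lug; flats face 30, 90, 150, 210, 270, 330 degrees from +x. Neck below: 20 mm diameter, 6 mm long
- keyed_gauge_seat (a point): Centre of the underside of its collar (46 mm diameter, 6 mm thick; a lug over the key reaches 31 mm from the axis), 47 mm below the handle's middle; meets hub_face when home. Plug below: 28 mm diameter, 42 mm long: upper 28 mm with a key 8 mm wide reaching 18 mm from the axis (foot bevelled 1 mm), lower 14 mm a round pilot, its last 5 mm tapered to 20 mm. Axes as keyed_gauge_grip
- plain_gauge_grip (a point): Another plug gauge in the stand, of the same size but without key or lug; middle of its handle. Leave alone
- small_gauge_grip (a point): A third plug gauge in the stand, with a thinner plain plug, without key or lug; middle of its handle. Leave alone
- stand: Wooden gauge stand, fixed, 260 x 80 mm and 30 mm high, with three holes 85 mm apart along its x axis, one gauge in each, 10 mm deep; any gauge may be in any hole. Origin at the centre of the underside
- ring_gauge_c (a point): Steel ring gauge, 68 mm diameter, 22 mm high, lying beyond the pulley and V-block; its centre. Leave alone
- parallel: Steel parallel bar, 25 x 150 x 20 mm (x, y, z), lying to the left of the pulley; origin at the centre of its underside. Leave alone
- indicator: Dial indicator on a magnetic base (50 x 60 mm, 190 mm high, its arm reaches 106 mm from the post along its -y), on the left; origin under the base. Leave alone
- spare_vblock: A second V-block, loose, with its V upward, at the back, 100 x 40 x 65 mm; origin at the centre of its underside. Leave alone
- fork_tube: Aluminium fork tube, 260 mm long along its y axis, lying at the back; origin under its middle. Leave alone
Things that resemble listed ones, but are neither listed nor needed, are in the scene too. Leave any yellow look-alike of the part that bears keyed_gauge_grip alone.

How it is judged:
On the way, in this order (a step that is already met when the one before it is completed fails the run):
1. the pulley has been slid home into the V-block and lies flat (horizontal distance between pulley_centre and vblock_seat below 0.004 m and height (world z) of pulley_centre below 0.026 m and angle between pulley_centre's own z axis and vertical below 0.05 rad), for 0.2 s.
2. the keyed gauge is in the bore with its key in the keyway and its collar on the hub (horizontal distance between keyed_gauge_seat and hub_face below 0.003 m and z of keyed_gauge_seat in the frame of hub_face below 0.0025 m and angle between the z axis of keyed_gauge_seat and the z axis of hub_face, either way round below 0.06 rad), for 0.2 s.
At the end, for the whole second after the job is handed in: The pulley lies flat within 6 mm of its seat in the V-block; the keyed gauge's collar is within 3 mm sideways and 2.5 mm in height of flush on the hub, upright to 0.06 rad; the fingers grip the gauge (over 4 N) and press it on the pulley with 8 to 60 N, its weight included (all of step 2 and horizontal distance between pulley_centre and vblock_seat below 0.006 m and height (world z) of pulley_centre below 0.026 m and angle between pulley_centre's own z axis and vertical below 0.05 rad and contact force between keyed_gauge and pulley between 8 and 60 N and contact force between the fingers and keyed_gauge above 4 N); the arm keeps its last pose, push and grip.
It fails at once if the pulley is lifted off the granite or tipped (height (world z) of pulley_centre above 0.029 m or angle between pulley_centre's own z axis and vertical above 0.15 rad).
It fails at once if another gauge or instrument is knocked out of its place (distance of any of plain_gauge_grip, small_gauge_grip, ring_gauge_c, parallel, indicator, spare_vblock, fork_tube from where it was at the start of the episode above 0.02 m).
It also fails if it takes over 64 s, if anything falls off the work surface, if the arm or the gripper's body presses on something with over 40 N, if the wrist force passes 120 N, or if a joint passes its speed limit or range.

### The arm

A 6-joint arm with a two-finger parallel gripper is mounted at the origin on the work surface. World frame = base frame: x ahead of the robot, y to its left, z up, the work surface at z = 0. Lengths are in m, angles in rad, forces in N, time in s.
With the tool pointing down it reaches from about 0.375 to 0.9 m from the base axis. Payload 3.1 kg.
Tool frame: the origin (TCP) lies at the very end of the fingers, on their centre line; the grasp point (between the pads) lies 19 mm behind it; z points along the fingers, y is the line along which they close (so a half turn about z gives the same grasp; the last joint's range is limited). The gripper opens to 87 mm and grips with 3 to 60 N. Pads are 19 mm wide; open, the fingers measure 117 mm over their backs; the gripper's body (75 mm by 190 mm) begins 51 mm behind the grasp point.
Start: joints at [1.091, 0.527, 1.433, -0, 1.181, -0.178], TCP at [0.186, 0.597, 0.197] pointing down, gripper open.
Joint ranges: [-3.08, 3.08], [-0.75, 2.2], [0.22, 2.44], [-1.43, 4.57], [0, 2.65], [-2.85, 2.85]. Speed limits (rad/s): [2.79, 2.79, 3.14, 3.14, 3.14, 3.14].

### API

Orientations are given as a unit quaternion [x, y, z, w].
In Python, from rig import status, viewer, robot gives the robot as it stands.
- The arm moves only by the tool arm_command, never from a script. Its arguments are lists of equal length, an entry for each row: "delta_rot": the turn, a rotation vector about the tool's x, y, z in degrees, a list of three; "delta_pos": the shift along the tool's x, y, z in m, a list of three; "gripper": the closure, from -1 (fully open) to 1 (shut). In form: {"delta_rot": [[rx, ry, rz], ...], "delta_pos": [[dx, dy, dz], ...], "gripper": [gripper, ...]}. A call has 1 to 12 rows; each row is the pose to reach, as a shift and turn from the pose commanded when the call began, along the tool's axes at that moment; what a row does not reach only later rows make up. A row lasts 1/12 s, in which the tool goes at most 41.7 mm and 7.16 degrees, less where a joint would pass 70% of its speed; a pose out of reach is approached as far as the arm can. A call with a gripper value outside its range is refused whole. The fingers move at their own pace and stop on an object; "grip_force" is the grip in N (left out, the last holds). Time passes only in rows, so rows that repeat a pose let the fingers close. It gives the time, the measured TCP pose, the force, the opening and the grip force at its end, in the units of the state.
- status.get_obs(): the state, without advancing time (a new reading comes with each control period).
- viewer.camera(name): name is "scene" or "top" or "wrist"; returns a dict with "pixels" (400x640x3 uint8, blue, green, red), "fx", "fy", "cx", "cy" (pixels), "pose" (4x4, takes a point from camera to world coordinates); the wrist camera has in their place "mount" (4x4, takes a point from camera to tool coordinates, whose origin is the TCP and whose axes are the flange's). Camera axes: x right, y down, z forward; pixel columns grow to the right and rows downward; lengths in m; the calibration is good to about 2 mm. A picture is of the moment at which its call begins: read the wrist's pose just before it. There is no depth.
- robot.hand_in(): hands the job in; it is judged then, once.
The state is a dict: "time": time; "q": joint angles; "joint_velocities": joint speeds; "joint_torque": joint torques, N m; "position": TCP position; "tool_rot": TCP orientation; "ft_force": force on the tool from outside, world axes, zero at the start; "moment": the same for the moment, N m; "grip_width": finger opening in m; "grip_force": force on a finger pad.
Only numpy, scipy, OpenCV 4.12 (cv2) and the standard library are available. Lean on these libraries where they do the work, as an engineer would, in place of code of your own. Each camera call takes 0.05 s, during which the arm holds its last target. There are 200 camera calls.

## Working session

There is one attempt and no reset: what is moved stays moved. The work goes in short steps, Python scripts to look and compute and a tool call to move; the robot and the scene stay as the last step left them, time stands still between calls to the robot, and variables do not carry over. Pictures are saved under pics/ and viewed, at most 10 in all, crops included, and the job is handed in when it is done.

Besides the shell and the picture viewer there is one more tool, called after "Emit:" by a JSON object that holds its "api" and its "payload", one argument or row to a line. arm_command: Moves the arm, as the interface text tells. Its arguments: {"type":"object","properties":{"delta_rot":{"type":"array","items":{"type":"array","items":{"type":"number"}}},"delta_pos":{"type":"array","items":{"type":"array","items":{"type":"number"}}},"gripper":{"type":"array","items":{"type":"number"}},"grip_force":{"type":"number"}},"required":["delta_rot","delta_pos","gripper"]}

```bash
ls; mkdir -p pics
cat > h.py <<'E'
import numpy as np, cv2
from rig import status, viewer, robot
from scipy.spatial.transform import Rotation as R
def campose(c,obs=None):
    if 'pose' in c: return np.array(c['pose'])
    T=np.eye(4);T[:3,:3]=R.from_quat(obs['tool_rot']).as_matrix();T[:3,3]=obs['position'];return T@np.array(c['mount'])
def onplane(c,T,u,v,z):
    d=T[:3,:3]@np.array([(u-c['cx'])/c['fx'],(v-c['cy'])/c['fy'],1]);o=T[:3,3];return o+d*(z-o[2])/d[2]
def proj(c,T,p):
    q=T[:3,:3].T@(np.array(p)-T[:3,3]);return q[0]/q[2]*c['fx']+c['cx'],q[1]/q[2]*c['fy']+c['cy']
def snap(name):
    o=status.get_obs();c=viewer.camera(name);return c,campose(c,o),np.array(c['pixels'])
E
python3 - <<'E'
from h import *
o=status.get_obs();print(o)
for n in ['scene','top']:
    c,T,im=snap(n);cv2.imwrite(f'pics/{n}0.png',im);print(n,c['fx'],c['cx'],c['cy'],T.round(3).tolist())
E
```

```text
pics
{'time': 0.0, 'q': array([ 1.09050583e+00,  5.28484577e-01,  1.43386147e+00, -5.58224640e-06,
        1.18136861e+00, -1.78502812e-01]), 'joint_velocities': array([-1.85741447e-04, -1.75151149e-04, -5.31934359e-04,  1.66716428e-03,
       -1.83212244e-03,  9.73925871e-06]), 'joint_torque': array([ 4.67739119e-04, -4.40041888e+01, -1.76588684e+01,  6.31766533e-02,
        5.81886142e-02, -1.81299079e-04]), 'position': array([0.18538631, 0.59607831, 0.19557335]), 'tool_rot': array([ 1.50320742e-01,  9.88636712e-01, -1.00479277e-03, -3.40761623e-04]), 'ft_force': array([-0.66893523,  0.26531894,  0.76805654]), 'moment': array([ 0.01157737, -0.01877623,  0.03658129]), 'grip_force': 0.0, 'grip_width': 0.08690541886246018}
scene 500.48801302165543 311.6945707474704 201.17800781243253 [[-0.532, 0.67, -0.518, 1.216], [0.846, 0.426, -0.32, 0.418], [0.007, -0.608, -0.794, 1.198], [0.0, 0.0, 0.0, 1.0]]
top 519.4478591993629 318.4455331605901 203.28746671665138 [[0.011, -0.994, 0.111, 0.371], [-1.0, -0.008, 0.023, -0.04], [-0.022, -0.111, -0.994, 1.498], [0.0, 0.0, 0.0, 1.0]]
```

View pics/top0.png

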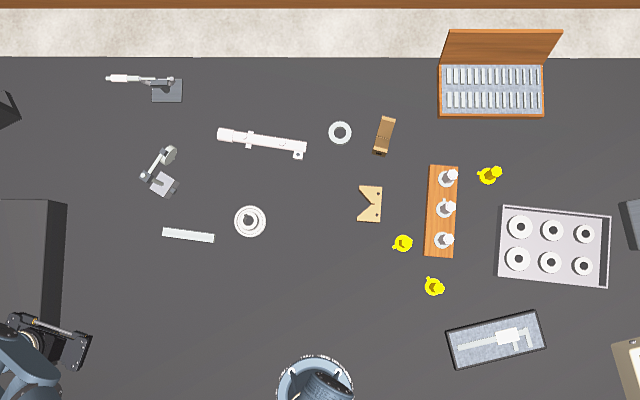

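View pics/scene0.png

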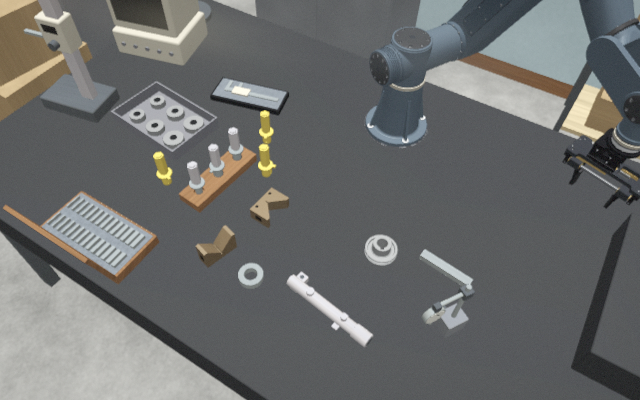

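Top view: pulley at (250,221), V-block at (370,204), and stand gauges at (447,178), (445,208) and (443,240). The yellow look-alikes are at (489,175), (402,243) and (434,287), and the spare V-block is at (384,135). Next I'll take one close crop of the stand and V-block.

Run:
```python
from h import *
a=cv2.imread('pics/top0.png')[150:270,225:475];b=cv2.imread('pics/scene0.png')[110:230,130:380]
big=[cv2.resize(x,None,fx=3,fy=2.5 if 0 else 3,interpolation=cv2.INTER_CUBIC)[:300 if i else 360] for i,x in enumerate((a,b))]
a=cv2.resize(a,(600,288),interpolation=cv2.INTER_CUBIC);b=cv2.resize(b,(600,288),interpolation=cv2.INTER_CUBIC)
cv2.imwrite('pics/crop1.png',np.vstack([a,b]))
c,T,im=snap('top')
for n,u,v,z in [('pulley hub',250,221,.046),('g1',450,177,.13),('g2',447,208,.13),('g3',446,240,.13),('vb',370,204,.04)]: print(n,onplane(c,T,u,v,z).round(3))
hsv=cv2.cvtColor(im,cv2.COLOR_BGR2HSV);print(hsv[205,362],hsv[200,435],hsv[221,235])
m=((hsv[...,1]>60)&(hsv[...,2]>90)).astype(np.uint8)
n,l,s,ce=cv2.connectedComponentsWithStats(m)
for i in range(1,n):
    if s[i,4]>150 and 340<ce[i][0]<480 and 100<ce[i][1]<300:
        cn=max(cv2.findContours((l==i).astype(np.uint8),0,2)[0],key=cv2.contourArea)
        print(s[i],ce[i].round(1),cv2.approxPolyDP(cn,2.5,True)[:,0].tolist())
```

```text
pulley hub [0.481 0.185 0.046]
g1 [ 0.596 -0.357  0.13 ]
g2 [ 0.514 -0.348  0.13 ]
g3 [ 0.43  -0.344  0.13 ]
vb [ 0.533 -0.152  0.04 ]
[150   5 104] [ 15 153 233] [  0   0 255]
[372 115  24  42 551] [383.4 135.1] [[382, 115], [372, 150], [373, 154], [376, 150], [382, 151], [380, 156], [385, 155], [395, 121]]
[ 422  164   36   94 2037] [438.1 211.9] [[430, 164], [422, 255], [452, 257], [453, 242], [441, 249], [434, 244], [433, 237], [439, 231], [451, 233], [454, 237], [455, 210], [442, 218], [436, 213], [435, 206], [443, 197], [456, 204], [457, 176], [449, 187], [441, 186], [437, 176], [450, 168], [457, 171], [457, 166]]
[356 185  26  38 651] [371.  203.6] [[359, 185], [371, 204], [356, 220], [379, 222], [381, 187]]
[392 234  21  19 283] [402.6 243.2] [[400, 234], [392, 247], [404, 252], [412, 246], [412, 239]]
[424 276  22  20 302] [433.6 286.3] [[427, 276], [426, 292], [429, 295], [442, 293], [443, 284]]
```

View pics/crop1.png

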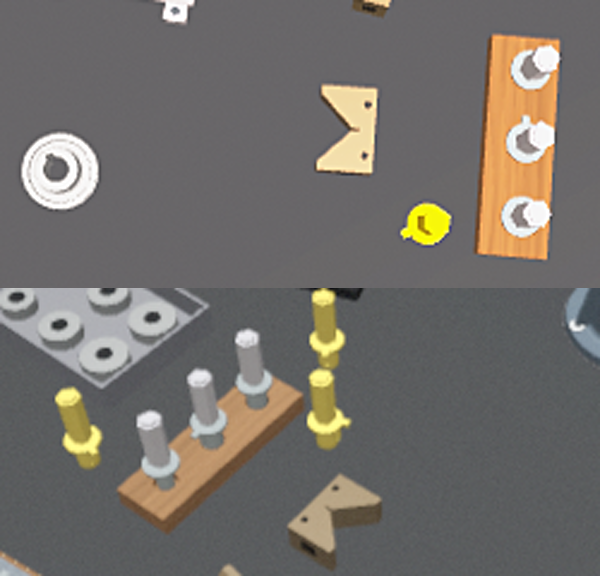

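The crop confirms the keyed gauge is the middle one: its lug is at crop (526,120), pointing roughly +x. The V opens to the image left (+y). The keyway sits up-left of the bore, at crop (50,157).

```bash
cat >> h.py <<'E'
def delta(p,yaw=None,quiet=False):
    """target TCP world pos and world direction (deg) of tool y axis (mod 180), tool down"""
    o=status.get_obs();M=R.from_quat(o['tool_rot']);d=M.inv().apply(np.array(p)-o['position'])
    y=M.as_matrix()[:,1];cur=np.degrees(np.arctan2(y[1],y[0]))
    if yaw is None: yaw=cur
    dy=(yaw-cur+90)%180-90
    # tool pointing down: +world yaw = -tool z ; also correct tilt
    s=np.sin(np.radians(cur+dy));k=np.cos(np.radians(cur+dy))
    tgt=np.array([[s,k,0],[-k,s,0],[0,0,-1]])
    if np.linalg.det(tgt)<0: tgt[:,0]*=-1
    rv=(M.inv()*R.from_matrix(tgt)).as_rotvec(degrees=True)
    print('t',round(o['time'],2),'pos',o['position'].round(4),'yawY',cur.round(2),'F',np.round(o['ft_force'],1),'| dpos',d.round(4),'drot',rv.round(2))
E
python3 - <<'E'
from h import *
c,T,im=snap('top')
g=im.min(2);m=(g[180:265,205:300]>130).astype(np.uint8)
cn=max(cv2.findContours(m,0,cv2.CHAIN_APPROX_NONE)[0],key=cv2.contourArea)[:,0]+[205,180]
P=np.array([onplane(c,T,u,v,.02)[:2] for u,v in cn]);(ce,r)=cv2.minEnclosingCircle(P.astype(np.float32));A=np.c_[2*P,np.ones(len(P))];s=np.linalg.lstsq(A,(P**2).sum(1),rcond=None)[0]
print('pulley',ce,r,s[:2],np.sqrt(s[2]+s[:2]@s[:2]))
K=[onplane(c,T,u,v,.04)[:2] for u,v in [(359,185),(356,220),(371,204),(379,222),(381,187)]]
for k in K: print(k.round(4))
K=np.array(K); back=K[4]-K[3]; back/=np.linalg.norm(back); mo=K[0]-K[1]; print(np.linalg.norm(K[4]-K[3]),np.linalg.norm(mo))
ex=mo/np.linalg.norm(mo); print('angles',np.degrees(np.arctan2(*back[::-1])),np.degrees(np.arctan2(*ex[::-1])))
ex=(ex+back);ex/=np.linalg.norm(ex);ey=np.array([-ex[1],ex[0]])
print('seat',K[2]+.064*ey,(K[0]+K[1])/2+.024*ey,'ey',ey)
delta([*s[:2],.15],np.degrees(np.arctan2(*ex[::-1])))
E
```

```text
pulley (0.4838293194770813, 0.1898452192544937) 0.046823445707559586 [0.48377986 0.19021749] 0.045136846281725936
[ 0.5865 -0.1213]
[ 0.4871 -0.113 ]
[ 0.5327 -0.1552]
[ 0.482  -0.1775]
[ 0.5813 -0.1834]
0.09942563147743301 0.09978884192269144
angles -3.386238195311095 -4.730060173979267
seat [ 0.53720106 -0.09131197] [ 0.53850017 -0.09321619] ey [0.07076886 0.99749274]
t 0.2 pos [0.1855 0.5963 0.1959] yawY 72.71 F [ 0.1 -0.2  0.3] | dpos [-0.4055 -0.299   0.0462] drot [-7.000e-02  4.000e-02  7.677e+01]
```

Emit:
{"api": "arm_command", "payload": {
  "delta_rot": [
    [0,0,77],
    [0,0,77],
    [0,0,77],
    [0,0,77],
    [0,0,77],
    [0,0,77],
    [0,0,77],
    [0,0,77],
    [0,0,77],
    [0,0,77],
    [0,0,77],
    [0,0,77]
  ],
  "delta_pos": [
    [-0.405,-0.299,0.03],
    [-0.405,-0.299,0.03],
    [-0.405,-0.299,0.03],
    [-0.405,-0.299,0.03],
    [-0.405,-0.299,0.03],
    [-0.405,-0.299,0.03],
    [-0.405,-0.299,0.03],
    [-0.405,-0.299,0.03],
    [-0.405,-0.299,0.03],
    [-0.405,-0.299,0.03],
    [-0.405,-0.299,0.03],
    [-0.405,-0.299,0.03]
  ],
  "gripper": [-1,-1,-1,-1,-1,-1,-1,-1,-1,-1,-1,-1]
}}

```text
time: 1.2
position: [0.4819, 0.1925, 0.1668]
tool_rot: [0.734, 0.679, 0.0, -0.0]
ft_force: [-1.0, 0.3, 0.2]
grip_width: 0.0875
grip_force: 0.0
```

Run:
```python
from h import *
delta([.4838,.190,.15],-4)
print(status.get_obs()['q'].round(2))
```

```text
t 1.2 pos [0.4819 0.1925 0.1668] yawY -4.49 F [-1.   0.3  0.2] | dpos [-0.0023  0.0021  0.0168] drot [ 0.01 -0.01 -0.49]
[0.16 0.43 1.73 0.   0.99 0.24]
```

Run:
```python
from h import *
c,T,im=snap('wrist');cv2.imwrite('pics/w1.png',im);print(T.round(3).tolist(),c['fx'],proj(c,T,[.4838,.19,.046]))
```

```text
[[0.997, -0.076, -0.02, 0.488], [-0.078, -0.963, -0.256, 0.262], [0.0, 0.257, -0.966, 0.354], [0.0, 0.0, 0.0, 1.0]] 303.87198839048017 (np.float64(315.75119094007886), np.float64(190.10556586590337))
```

View pics/w1.png

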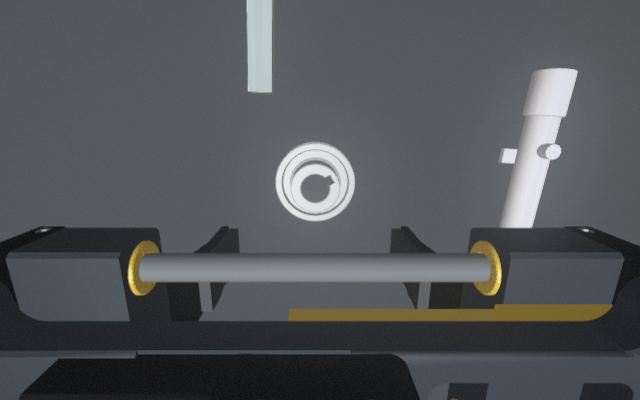

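The wrist view shows the pulley's rim centred near (315,181), the bore at (317,186), and the keyway pointing right and slightly up at (331,180). I'll fit the rim now.

Run:
```python
from h import *
im=cv2.imread('pics/w1.png');c=viewer.camera('wrist');T=campose(c,status.get_obs())
g=im.min(2);m=(g[120:225,260:370]>135).astype(np.uint8)
cn=max(cv2.findContours(m,0,cv2.CHAIN_APPROX_NONE)[0],key=cv2.contourArea)[:,0]+[260,120]
P=np.array([onplane(c,T,u,v,.02)[:2] for u,v in cn]);A=np.c_[2*P,np.ones(len(P))];s=np.linalg.lstsq(A,(P**2).sum(1),rcond=None)[0]
print('rim',s[:2],np.sqrt(s[2]+s[:2]@s[:2]),P.min(0),P.max(0))
print(onplane(c,T,317,187,.046),onplane(c,T,331,180,.046))
delta([*s[:2],.022],-4)
```

```text
rim [0.48748787 0.18948583] 0.04462592447440276 [0.44259215 0.14405244] [0.53179216 0.23495268]
[0.48971165 0.19021812 0.046     ] [0.50470901 0.19639897 0.046     ]
t 1.3 pos [0.4858 0.1897 0.1667] yawY -4.7 F [-0.4  1.2  0.1] | dpos [1.000e-04 1.100e-03 1.447e-01] drot [ 0.22  0.05 -0.7 ]
```

Emit:
{"api": "arm_command", "payload": {
  "delta_rot": [
    [0,0,-0.5],
    [0,0,-0.5],
    [0,0,-0.5],
    [0,0,-0.5],
    [0,0,-0.5],
    [0,0,-0.5],
    [0,0,-0.5],
    [0,0,-0.5],
    [0,0,-0.5],
    [0,0,-0.5],
    [0,0,-0.5],
    [0,0,-0.5]
  ],
  "delta_pos": [
    [0.001,-0.002,0.03],
    [0.001,-0.002,0.06],
    [0.001,-0.002,0.09],
    [0.001,-0.002,0.115],
    [0.001,-0.002,0.13],
    [0.001,-0.002,0.14],
    [0.001,-0.002,0.142],
    [0.001,-0.002,0.142],
    [0.001,-0.002,0.142],
    [0.001,-0.002,0.142],
    [0.001,-0.002,0.142],
    [0.001,-0.002,0.142]
  ],
  "gripper": [-1,-1,-1,-1,-1,-1,-1,-1,0.5,0.5,0.5,0.5],
  "grip_force": 20
}}

```text
time: 2.3
position: [0.4797, 0.1956, 0.0257]
tool_rot: [0.73, 0.683, 0.001, 0.001]
ft_force: [-0.5, -0.8, 1.0]
grip_width: 0.0681
grip_force: 0.0
```

Emit:
{"api": "arm_command", "payload": {
  "delta_rot": [
    [0,0,0],
    [0,0,0],
    [0,0,0],
    [0,0,0]
  ],
  "delta_pos": [
    [0,0,0],
    [0,0,0],
    [0,0,0],
    [0,0,0]
  ],
  "gripper": [1,1,1,1],
  "grip_force": 20
}}

```text
time: 2.63
position: [0.4791, 0.1955, 0.0249]
tool_rot: [0.73, 0.683, -0.0, -0.0]
ft_force: [-1.1, -0.3, -0.2]
grip_width: 0.0414
grip_force: 0.0
```

Run:
```python
from h import *
delta([.537,-.082,.024],-4)
delta([.538,-.092,.024],-4)
```

```text
t 2.63 pos [0.4791 0.1955 0.0249] yawY -3.79 F [-1.1 -0.3 -0.2] | dpos [-0.273   0.0762  0.0009] drot [-0.    0.    0.21]
t 2.63 pos [0.4791 0.1955 0.0249] yawY -3.79 F [-1.1 -0.3 -0.2] | dpos [-0.2829  0.0778  0.0009] drot [-0.    0.    0.21]
```

Run:
```python
from h import *
c,T,im=snap('wrist');print(T.round(3).tolist(),status.get_obs()['grip_width'])
c,T2,im2=snap('top');cv2.imwrite('pics/w2.png',np.hstack([im[:,100:540],cv2.resize(im2[150:290,180:320],(400,400),interpolation=cv2.INTER_CUBIC)])[:, :800])
```

```text
[[0.998, -0.064, -0.017, 0.484], [-0.066, -0.964, -0.256, 0.265], [0.0, 0.257, -0.966, 0.212], [0.0, 0.0, 0.0, 1.0]] 0.037434148409954314
```

View pics/w2.png

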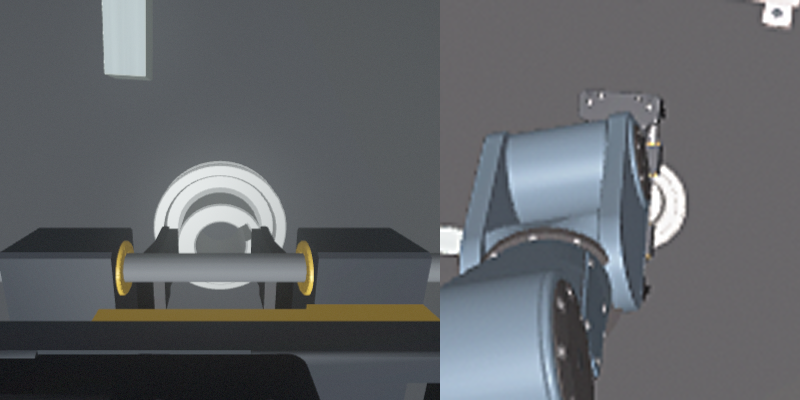

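The wrist image has the hub near (320,247), between the fingers. The top crop shows the pulley partly hidden under the wrist. The opening reading was still falling, so I'll let the fingers finish and read again.

Emit:
{"api": "arm_command", "payload": {
  "delta_rot": [
    [0,0,0],
    [0,0,0]
  ],
  "delta_pos": [
    [0,0,0],
    [0,0,0]
  ],
  "gripper": [0.9,0.9]
}}

```text
time: 2.9
position: [0.4791, 0.1955, 0.0248]
tool_rot: [0.73, 0.683, -0.0, -0.0]
ft_force: [-0.1, -0.0, -0.2]
grip_width: 0.0203
grip_force: 0.0
```

Run:
```python
from h import *
o=status.get_obs();print(o['grip_width'],o['grip_force'],o['position'],o['ft_force'])
c,T,im=snap('wrist');cv2.imwrite('pics/w3.png',cv2.resize(im[140:320,180:460],(800,514)))
```

```text
0.020339128525600228 0.0 [0.47905103 0.19546757 0.02476555] [-0.06628566 -0.03842698 -0.18771875]
```

View pics/w3.png

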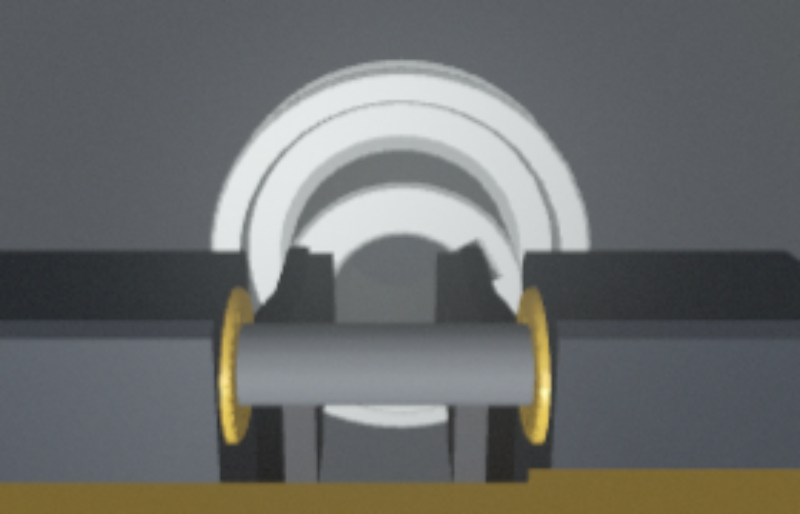

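This picture shows the fingertips at about (333,250) and (437,250) covering the hub and bore with no contact. The apparent gap puts the real tips at z≈0.05, about 25 mm higher than the TCP reading. I'll open, centre, and go down in small steps while watching the force.

Emit:
{"api": "arm_command", "payload": {
  "delta_rot": [
    [0,0,0],
    [0,0,0],
    [0,0,0],
    [0,0,0],
    [0,0,0],
    [0,0,0],
    [0,0,0],
    [0,0,0],
    [0,0,0],
    [0,0,0],
    [0,0,0],
    [0,0,0]
  ],
  "delta_pos": [
    [0,0,0],
    [0,0,0],
    [0,0,0],
    [-0.001,0,0],
    [-0.002,0.001,0],
    [-0.003,0.001,0],
    [-0.003,0.001,0],
    [-0.003,0.001,0.001],
    [-0.003,0.001,0.003],
    [-0.003,0.001,0.005],
    [-0.003,0.001,0.006],
    [-0.003,0.001,0.007]
  ],
  "gripper": [-0.75,-0.75,-0.75,-0.75,-0.75,-0.75,-0.75,-0.75,-0.75,-0.75,-0.75,-0.75]
}}

```text
time: 3.95
position: [0.4798, 0.1924, 0.0175]
tool_rot: [0.73, 0.683, -0.0, -0.0]
ft_force: [0.1, -0.3, -0.1]
grip_width: 0.0756
grip_force: 0.0
```

Emit:
{"api": "arm_command", "payload": {
  "delta_rot": [
    [0,0,0],
    [0,0,0],
    [0,0,0],
    [0,0,0],
    [0,0,0],
    [0,0,0],
    [0,0,0],
    [0,0,0],
    [0,0,0],
    [0,0,0]
  ],
  "delta_pos": [
    [0,0,0.003],
    [0,0,0.006],
    [0,0,0.009],
    [0,0,0.011],
    [0,0,0.012],
    [0,0,0.012],
    [0,0,0.012],
    [0,0,0.012],
    [0,0,0.012],
    [0,0,0.012]
  ],
  "gripper": [-0.75,-0.75,-0.75,-0.75,-0.75,0.3,0.3,0.3,0.3,0.3],
  "grip_force": 20
}}

```text
time: 4.78
position: [0.4814, 0.1925, 0.006]
tool_rot: [0.73, 0.683, 0.001, 0.001]
ft_force: [2.3, -0.4, -1.9]
grip_width: 0.052
grip_force: 20.0
```

Run:
```python
from h import *
c,T,im=snap('wrist');cv2.imwrite('pics/w4.png',cv2.resize(im[140:320,180:460],(800,514)))
print(status.get_obs()['grip_width'],status.get_obs()['grip_force'],c['mount'],c['cx'],c['cy'])
```

```text
0.05174020739608774 20.000860334839672 [[-1.52713018e-04 -9.66441409e-01 -2.56887094e-01  7.01797820e-02]
 [ 9.99999914e-01 -2.46859841e-04  3.34242433e-04  4.89771113e-04]
 [-3.86440835e-04 -2.56887021e-01  9.66441363e-01 -1.87458468e-01]
 [ 0.00000000e+00  0.00000000e+00  0.00000000e+00  1.00000000e+00]] 314.31588358039767 198.81114967597543
```

View pics/w4.png

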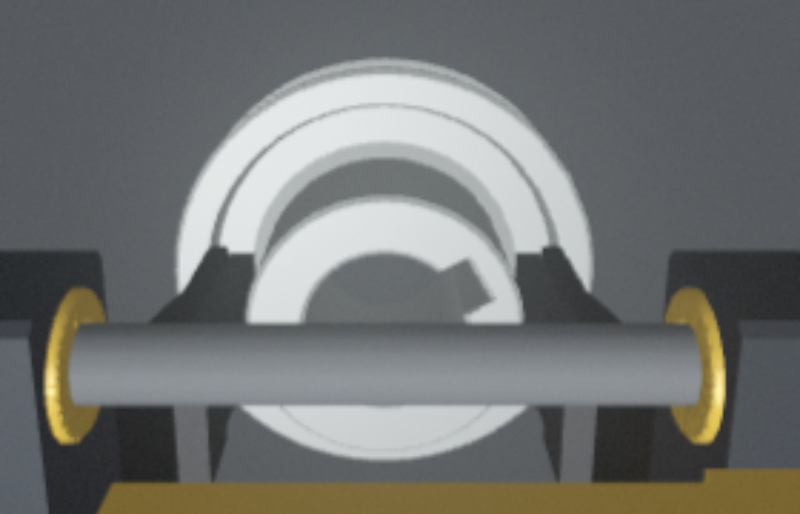

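Now the hub is gripped: 52 mm opening, 20 N, keyway at crop (470,285). Next I'll slide it towards the V.

Run:
```python
from h import *
delta([.5355,-.078,.006],-4)
```

```text
t 4.83 pos [0.4814 0.1926 0.006 ] yawY -3.79 F [ 1.7  1.3 -0.4] | dpos [-2.664e-01  7.190e-02  1.000e-04] drot [ 0.16 -0.03  0.21]
```

Emit:
{"api": "arm_command", "payload": {
  "delta_rot": [
    [0,0,0],
    [0,0,0],
    [0,0,0],
    [0,0,0],
    [0,0,0],
    [0,0,0],
    [0,0,0],
    [0,0,0],
    [0,0,0],
    [0,0,0],
    [0,0,0],
    [0,0,0]
  ],
  "delta_pos": [
    [-0.01,0.003,0],
    [-0.03,0.008,0],
    [-0.055,0.015,0],
    [-0.085,0.023,0],
    [-0.115,0.031,0],
    [-0.145,0.039,0],
    [-0.175,0.047,0],
    [-0.205,0.055,0],
    [-0.23,0.062,0],
    [-0.25,0.068,0],
    [-0.26,0.071,0],
    [-0.266,0.072,0]
  ],
  "gripper": [0.9,0.9,0.9,0.9,0.9,0.9,0.9,0.9,0.9,0.9,0.9,0.9]
}}

```text
time: 5.83
position: [0.5339, -0.0781, 0.006]
tool_rot: [0.731, 0.682, 0.0, -0.001]
ft_force: [0.3, 5.6, 3.9]
grip_width: 0.0522
grip_force: 20.0
```

Run:
```python
from h import *
c,T,im=snap('wrist');a=im
c,T,im=snap('scene')
b=cv2.resize(im[130:270,200:340],(400,400),interpolation=cv2.INTER_CUBIC)
cv2.imwrite('pics/w5.png',np.hstack([a[:,100:500],b]))
delta([.5355,-.0895,.006],-4);print(status.get_obs()['grip_width'])
```

```text
t 5.93 pos [ 0.534  -0.0787  0.006 ] yawY -3.77 F [-2.7 -4.6  1.4] | dpos [-0.0106  0.0022 -0.    ] drot [0.01 0.08 0.23]
0.05184283446347669
```

View pics/w5.png

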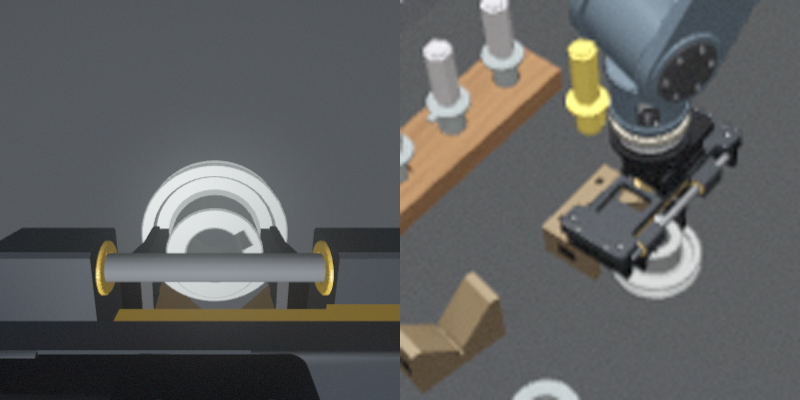

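The wrist view shows the V's mouth edges at (165,295) and (265,295), either side of the hub, so it is centred. I'll push the last stretch slowly.

Emit:
{"api": "arm_command", "payload": {
  "delta_rot": [
    [0,0,0],
    [0,0,0],
    [0,0,0],
    [0,0,0],
    [0,0,0],
    [0,0,0],
    [0,0,0]
  ],
  "delta_pos": [
    [-0.002,0,0],
    [-0.004,0.001,0],
    [-0.006,0.001,0],
    [-0.008,0.002,0],
    [-0.009,0.002,0],
    [-0.01,0.002,0],
    [-0.01,0.002,0]
  ],
  "gripper": [0.9,0.9,0.9,0.9,0.9,0.9,0.9]
}}

```text
time: 6.52
position: [0.5344, -0.0853, 0.006]
tool_rot: [0.73, 0.684, 0.0, -0.001]
ft_force: [-0.7, 6.1, 5.1]
grip_width: 0.052
grip_force: 20.0
```

Emit:
{"api": "arm_command", "payload": {
  "delta_rot": [
    [0,0,0],
    [0,0,0],
    [0,0,0],
    [0,0,0]
  ],
  "delta_pos": [
    [-0.001,0,0],
    [-0.002,0,0],
    [-0.003,0,0],
    [-0.003,0,0]
  ],
  "gripper": [0.9,0.9,0.9,0.9]
}}

```text
time: 6.85
position: [0.5345, -0.0883, 0.006]
tool_rot: [0.73, 0.684, 0.0, -0.001]
ft_force: [-0.5, 4.9, 4.8]
grip_width: 0.0518
grip_force: 20.0
```

Emit:
{"api": "arm_command", "payload": {
  "delta_rot": [
    [0,0,0],
    [0,0,0],
    [0,0,0],
    [0,0,0]
  ],
  "delta_pos": [
    [-0.001,0,0],
    [-0.002,0,0],
    [-0.003,0,0],
    [-0.003,0,0]
  ],
  "gripper": [0.9,0.9,0.9,0.9]
}}

```text
time: 7.18
position: [0.5346, -0.0898, 0.006]
tool_rot: [0.73, 0.683, 0.001, -0.002]
ft_force: [1.4, 10.0, 5.1]
grip_width: 0.0519
grip_force: 20.0
```

Emit:
{"api": "arm_command", "payload": {
  "delta_rot": [
    [0,0,0],
    [0,0,0],
    [0,0,0],
    [0,0,0]
  ],
  "delta_pos": [
    [-0.001,0,0],
    [-0.002,0,0],
    [-0.002,0,0],
    [-0.002,0,0]
  ],
  "gripper": [0.9,0.9,0.9,0.9]
}}

```text
time: 7.52
position: [0.5347, -0.0902, 0.0062]
tool_rot: [0.731, 0.682, 0.002, -0.002]
ft_force: [2.4, 15.8, 5.7]
grip_width: 0.0516
grip_force: 20.0
```

Emit:
{"api": "arm_command", "payload": {
  "delta_rot": [
    [0,0,0],
    [0,0,0],
    [0,0,0],
    [0,0,0]
  ],
  "delta_pos": [
    [-0.001,0,0],
    [-0.003,0,0],
    [-0.003,0,0],
    [-0.003,0,0]
  ],
  "gripper": [0.9,0.9,0.9,0.9]
}}

```text
time: 7.85
position: [0.5363, -0.0932, 0.0065]
tool_rot: [0.731, 0.682, 0.003, -0.001]
ft_force: [6.7, 17.2, 6.2]
grip_width: 0.0519
grip_force: 20.0
```

Emit:
{"api": "arm_command", "payload": {
  "delta_rot": [
    [0,0,0],
    [0,0,0],
    [0,0,0],
    [0,0,0]
  ],
  "delta_pos": [
    [-0.001,0.001,0],
    [-0.002,0.002,0],
    [-0.002,0.002,0],
    [-0.002,0.002,0]
  ],
  "gripper": [0.9,0.9,0.9,0.9]
}}

```text
time: 8.18
position: [0.5368, -0.094, 0.0064]
tool_rot: [0.731, 0.682, 0.003, -0.003]
ft_force: [5.1, 20.8, 8.9]
grip_width: 0.0518
grip_force: 20.0
```

Run:
```python
from h import *
c,T,im=snap('wrist');cv2.imwrite('pics/w6.png',im)
a=cv2.imread('pics/w4.png')
o=status.get_obs();print(o['position'],o['ft_force'])
# brown mouth corners & hub outline
hsv=cv2.cvtColor(im,cv2.COLOR_BGR2HSV)
m=((hsv[...,1]>60)&(np.abs(hsv[...,0].astype(int)-14)<8)).astype(np.uint8);m[300:]=0
n,l,s,ce=cv2.connectedComponentsWithStats(m)
for i in range(1,n):
    if s[i,4]>25: print(s[i],ce[i])
for r in (235,245,285,292):
    row=im[r].min(1);w=np.where(row>150)[0];w=w[(w>230)&(w<400)];print(r,w.min() if len(w) else 0,w.max() if len(w) else 0)
```

```text
[ 0.53683144 -0.09404805  0.00642621] [ 4.73891114 20.22224192  8.10780213]
[413 241  12  11  43] [418.74418605 244.65116279]
[206 246   9   9  27] [209.40740741 248.81481481]
[257 283  49  17 399] [273.86466165 293.6641604 ]
[327 283  45  17 390] [354.93589744 293.5       ]
[198 287  15   9  30] [205.8        291.53333333]
235 242 386
245 266 362
285 272 356
292 285 342
```

View pics/w6.png

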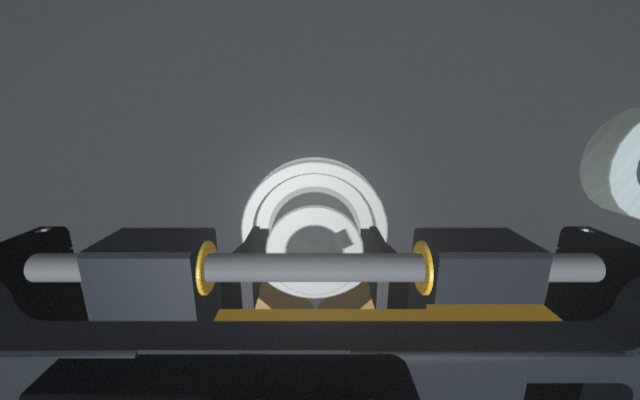

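The wrist view shows the rim spanning columns 242–386 (centre 314). The V's corners at about 256 and 373 are symmetric about it, so both faces appear to be touching. Now relax the push, open and rise.

Emit:
{"api": "arm_command", "payload": {
  "delta_rot": [
    [0,0,0],
    [0,0,0],
    [0,0,0],
    [0,0,0],
    [0,0,0],
    [0,0,0],
    [0,0,0],
    [0,0,0],
    [0,0,0],
    [0,0,0],
    [0,0,0],
    [0,0,0]
  ],
  "delta_pos": [
    [0.002,-0.001,0],
    [0.002,-0.001,0],
    [0.002,-0.001,0],
    [0.002,-0.001,0],
    [0.002,-0.001,0],
    [0.002,-0.001,-0.01],
    [0.002,-0.001,-0.03],
    [0.002,-0.001,-0.06],
    [0.002,-0.001,-0.09],
    [0.002,-0.001,-0.12],
    [0.002,-0.001,-0.15],
    [0.002,-0.001,-0.17]
  ],
  "gripper": [0.9,-0.75,-0.75,-0.75,-0.75,-0.75,-0.75,-0.75,-0.75,-0.9,-1,-1]
}}

```text
time: 9.23
position: [0.5365, -0.0997, 0.1794]
tool_rot: [0.73, 0.683, 0.001, 0.002]
ft_force: [0.1, -0.2, 0.8]
grip_width: 0.0853
grip_force: 0.0
```

```bash
cat > meas.py <<'E'
from h import *
def ring(c,T,im,box,z,thr,show=False):
    x0,y0,x1,y1=box;m=(im.min(2)[y0:y1,x0:x1]>thr).astype(np.uint8)
    cn=max(cv2.findContours(m,0,cv2.CHAIN_APPROX_NONE)[0],key=cv2.contourArea)[:,0]+[x0,y0]
    P=np.array([onplane(c,T,u,v,z)[:2] for u,v in cn]);A=np.c_[2*P,np.ones(len(P))];s=np.linalg.lstsq(A,(P**2).sum(1),rcond=None)[0]
    return s[:2],np.sqrt(s[2]+s[:2]@s[:2])
E
python3 - <<'E'
from meas import *
delta([.51,-.345,.2],-4)
c,T,im=snap('wrist');cv2.imwrite('pics/w7.png',im)
print(proj(c,T,[.5368,-.094,.02]),proj(c,T,[.5368,-.094,.046]))
c,T,im=snap('top');cv2.imwrite('pics/t7.png',im)
print(proj(c,T,[.5368,-.094,.02]))
E
```

```text
t 9.23 pos [ 0.5365 -0.0997  0.1794] yawY -3.83 F [ 0.1 -0.2  0.8] | dpos [-0.2466 -0.01   -0.0202] drot [0.22 0.09 0.17]
(np.float64(313.1818034582957), np.float64(175.4621568498377)) (np.float64(313.19625200273504), np.float64(179.915359389797))
(np.float64(349.0282660655845), np.float64(203.15630927124946))
```

Run:
```python
from meas import *
im=cv2.imread('pics/w7.png');c=viewer.camera('wrist');T=np.eye(4)
M=R.from_quat([0.73,0.683,0.001,0.002]);T[:3,:3]=M.as_matrix();T[:3,3]=[.5365,-.0997,.1794];T=T@np.array(c['mount'])
print('rim',ring(c,T,im,(255,110,375,230),.02,135))
hsv=cv2.cvtColor(im,cv2.COLOR_BGR2HSV)
m=((hsv[...,1]>50)&(abs(hsv[...,0].astype(int)-15)<10)).astype(np.uint8);m[:150]=0
n,l,s,ce=cv2.connectedComponentsWithStats(m)
for i in range(1,n):
    if s[i,4]>60: print(s[i],ce[i])
# keyway: dark region on hub
print([(x) for x in im[180,280:350].min(1)])
# top
im=cv2.imread('pics/t7.png');c=viewer.camera('top');T=campose(c)
sub=im[150:260,310:400]
big=cv2.resize(sub,None,fx=4,fy=4,interpolation=cv2.INTER_CUBIC);w=cv2.imread('pics/w7.png')[100:340,220:420]
big=cv2.resize(w,(400,480),interpolation=cv2.INTER_CUBIC)[:440];b2=cv2.resize(sub,(360,440),interpolation=cv2.INTER_CUBIC)
cv2.imwrite('pics/c7.png',np.hstack([big,b2]))
```

```text
rim (array([ 0.53760377, -0.09209854]), np.float64(0.04449373086044883))
[ 270  192   90   62 4178] [314.31187171 227.47127812]
[ 425  214   75   40 1383] [450.94938539 233.60954447]
[131 240  32  56 921] [143.6330076  267.72747014]
[466 240  32  56 908] [484.81057269 267.80947137]
[ 283  304  329   18 4764] [456.54093199 313.73572628]
[np.uint8(228), np.uint8(219), np.uint8(164), np.uint8(143), np.uint8(205), np.uint8(227), np.uint8(226), np.uint8(226), np.uint8(226), np.uint8(222), np.uint8(202), np.uint8(209), np.uint8(226), np.uint8(225), np.uint8(225), np.uint8(226), np.uint8(225), np.uint8(226), np.uint8(222), np.uint8(203), np.uint8(143), np.uint8(107), np.uint8(107), np.uint8(107), np.uint8(110), np.uint8(106), np.uint8(105), np.uint8(106), np.uint8(104), np.uint8(103), np.uint8(103), np.uint8(104), np.uint8(105), np.uint8(103), np.uint8(103), np.uint8(105), np.uint8(104), np.uint8(103), np.uint8(103), np.uint8(105), np.uint8(105), np.uint8(105), np.uint8(105), np.uint8(106), np.uint8(107), np.uint8(106), np.uint8(110), np.uint8(122), np.uint8(171), np.uint8(211), np.uint8(219), np.uint8(218), np.uint8(218), np.uint8(218), np.uint8(217), np.uint8(218), np.uint8(215), np.uint8(203), np.uint8(197), np.uint8(216), np.uint8(216), np.uint8(216), np.uint8(216), np.uint8(210), np.uint8(167), np.uint8(147), np.uint8(194), np.uint8(213), np.uint8(215), np.uint8(214)]
```

View pics/c7.png

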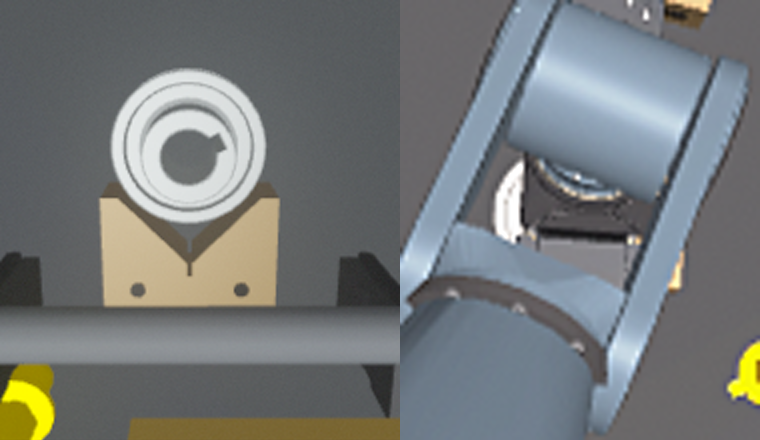

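The wrist crop shows the pulley home and symmetric in the V. The rim is at about crop (188,147), the V's root at (189,263), and the keyway at (219,143). I'll compute the seating error, the keyway angle, and the move to the stand.

```bash
cat >> meas.py <<'E'
def keyway(c,T,im,hub,thr=150):
    u,v=proj(c,T,[*hub,.046]);g=im.min(2);pts=[]
    for vv in range(int(v)-30,int(v)+30):
        for uu in range(int(u)-30,int(u)+30):
            if g[vv,uu]<thr:
                p=onplane(c,T,uu,vv,.046)[:2];pts.append([p[0],p[1],g[vv,uu]])
    p=np.array(pts);d=p[:,:2]-hub;r=np.hypot(*d.T)
    core=d[r<.0135];k=(r>.0158)&(r<.0195);dk=d[k];mv=dk.mean(0)
    return core.mean(0),len(dk),np.degrees(np.arctan2(mv[1],mv[0])),np.degrees(np.std(np.angle((dk[:,0]+1j*dk[:,1])*np.conj(mv[0]+1j*mv[1]))))
E
python3 - <<'E'
from meas import *
im=cv2.imread('pics/w7.png');c=viewer.camera('wrist');T=np.eye(4)
M=R.from_quat([0.73,0.683,0.001,0.002]);T[:3,:3]=M.as_matrix();T[:3,3]=[.5365,-.0997,.1794];T=T@np.array(c['mount'])
L,Rr=[onplane(c,T,u,198.5,.04)[:2] for u in (270,359.5)];root=onplane(c,T,314.5,231,.04)[:2]
ex=(Rr-L)/np.linalg.norm(Rr-L);ey=np.array([-ex[1],ex[0]])
print('w',np.linalg.norm(Rr-L),'ang',np.degrees(np.arctan2(*ex[::-1])),'seat',(L+Rr)/2+.024*ey,root+.064*ey)
# bore circle: dark disc at z .046
g=im.min(2);hub=np.array([.5376,-.0921])
for it in range(1): print(keyway(c,T,im,hub))
# bore from hub outline edges in row/col
u,v=proj(c,T,[*hub,.046]);print(u,v)
delta([.512,-.345,.2],-4)
E
```

```text
w 0.09959655771878399 ang -3.890140392700433 seat [ 0.53874658 -0.09236029] [ 0.53858757 -0.09087031]
(array([7.44376584e-05, 1.10750783e-04]), 29, np.float64(21.628966560665283), np.float64(8.57166940386804))
313.7708637027262 178.16171859411938
t 9.48 pos [ 0.5348 -0.0989  0.1755] yawY -3.82 F [ 0.3  0.2 -0.3] | dpos [-0.2471 -0.0064 -0.0246] drot [-0.08 -0.02  0.18]
```

Emit:
{"api": "arm_command", "payload": {
  "delta_rot": [
    [0,0,0],
    [0,0,0],
    [0,0,0],
    [0,0,0],
    [0,0,0],
    [0,0,0],
    [0,0,0],
    [0,0,0],
    [0,0,0],
    [0,0,0],
    [0,0,0]
  ],
  "delta_pos": [
    [-0.02,0,-0.01],
    [-0.06,-0.001,-0.02],
    [-0.1,-0.003,-0.03],
    [-0.14,-0.004,-0.035],
    [-0.18,-0.005,-0.035],
    [-0.2,-0.006,-0.035],
    [-0.21,-0.006,-0.035],
    [-0.21,-0.006,-0.035],
    [-0.21,-0.006,-0.035],
    [-0.21,-0.006,-0.035],
    [-0.21,-0.006,-0.035]
  ],
  "gripper": [-1,-1,-1,-1,-1,-1,-1,-1,-1,-1,-1]
}}

```text
time: 10.4
position: [0.5159, -0.3059, 0.2104]
tool_rot: [0.729, 0.684, 0.0, -0.001]
ft_force: [-0.1, 0.3, -0.1]
grip_width: 0.0874
grip_force: 0.0
```

Run:
```python
from meas import *
delta([.512,-.345,.2],-4)
c,T,im=snap('wrist');cv2.imwrite('pics/w8.png',im)
np.save('T8.npy',T)
hsv=cv2.cvtColor(im,cv2.COLOR_BGR2HSV)
p=[.512,-.347,.144];print([np.round(proj(c,T,[.512,-.347,z])) for z in (.144,.074,.068,.062)],im.shape)
g=im.min(2);m=((hsv[...,1]<60)&(g>125)).astype(np.uint8);m[225:]=0
n,l,s,ce=cv2.connectedComponentsWithStats(m)
for i in range(1,n):
    if s[i,4]>60: print(s[i],ce[i].round(1))
u0,v0=[int(k) for k in proj(c,T,[.512,-.347,.1])]
for v in range(v0-45,v0+46,3): print(v,''.join('#' if a>190 else '+' if a>140 else '-' if a>110 else '.' if a>80 else ' ' for a in g[v,u0-45:u0+46]) if 0<=v<400 else '')
print(u0)
```

```text
t 10.4 pos [ 0.5159 -0.3059  0.2104] yawY -3.67 F [-0.1  0.3 -0.1] | dpos [-0.0393 -0.0013  0.0103] drot [-0.07 -0.08  0.33]
[array([312., 246.]), array([313., 221.]), array([313., 219.]), array([313., 217.])] (400, 640, 3)
[ 284    0   75   32 1326] [321.8  13.6]
[ 542  199   98   26 1918] [593.2 212.7]
[225 203  39  22 646] [244.2 214.7]
[298 204  47  21 711] [319.3 216. ]
[372 205  40  20 519] [391.9 215. ]
183  ..     .             .  .    .                                                            
186 . .. .  .... ... ................. ............... ............ ...  .       . .           
189 ............................................ ...... .. .  . ....... ... . ... .............
192 ... ........     ..   ... ... .......  .. .... ...... ........ .......................... .
195    .  .  . . ................. .... . ..... .. ................................. ........ .
198 ....................................................................................... ...
201 ...........................................................................................
204 ..........
[... 1593 characters left out ...]
+.......................
255   .     .... ......... .......... ........... .............................. .... ......  .
258 ...........................................................................................
261 ..................................-......-....--.--..-.--...........-...-..--..-...-.....--
264 -------------------------------------------------------------------------------------------
267 -------------------------------------------------------------------------------------------
270 -------------------------------------------------------------------------------------------
273 -------+-------+-------+----+--+-+--+--+--++-----+++---+-+-----++-+-++--------++-+-+-----+-
312
```

Run:
```python
from meas import *
im=cv2.imread('pics/w8.png');T=np.load('T8.npy');c=viewer.camera('wrist')
g=im.min(2);hsv=cv2.cvtColor(im,cv2.COLOR_BGR2HSV)
m=((hsv[...,1]<60)&(g>118)).astype(np.uint8);m[253:]=0;m[:195]=0;m[:,:290]=0;m[:,360:]=0
cn=max(cv2.findContours(m,0,cv2.CHAIN_APPROX_NONE)[0],key=cv2.contourArea)[:,0]
P=np.array([onplane(c,T,u,v,.068)[:2] for u,v in cn if v<228])
cen=np.array([.512,-.347])
for it in range(6):
    r=np.hypot(*(P-cen).T);Q=P[(r<.0265)] if it else P[P[:,0]<.53]
    A=np.c_[2*Q,np.ones(len(Q))];s=np.linalg.lstsq(A,(Q**2).sum(1),rcond=None)[0];cen=s[:2]
print('collar',cen,np.sqrt(s[2]+cen@cen),len(Q))
ys,xs=np.nonzero(m);D=np.array([onplane(c,T,u,v,.068)[:2] for u,v in zip(xs,ys) if v<232])-cen
r=np.hypot(*D.T);k=D[(r>.0248)&(r<.0325)];mv=k.mean(0);print('lug',np.degrees(np.arctan2(*mv[::-1])),len(k),np.median(np.degrees(np.arctan2(k[:,1],k[:,0]))),r.max())
# handle top edges at z=.144
for v in (246,248,250):
    w=[u for u in range(295,345) if g[v,u]>170];print(v,onplane(c,T,w[0],v,.144)[:2],onplane(c,T,w[-1],v,.144)[:2])
```

```text
collar [ 0.51784588 -0.35273695] 0.023092305632602884 65
lug 1.7576685800519338 39 2.2952948020839696 0.030112510259482
246 [ 0.50624003 -0.34653299] [ 0.52962826 -0.34803065]
248 [ 0.50520003 -0.34841851] [ 0.53043314 -0.35003416]
250 [ 0.50415623 -0.35031091] [ 0.53214368 -0.35210274]
```

The collar radius fits at 23.1 mm and the lug points at about +2°, so this is the keyed gauge, centred at (0.518, -0.352). I'll turn to close along y on its flats, stay above it, and measure again.

Emit:
{"api": "arm_command", "payload": {
  "delta_rot": [
    [0,0,84],
    [0,0,84],
    [0,0,84],
    [0,0,84],
    [0,0,84],
    [0,0,84],
    [0,0,84],
    [0,0,84],
    [0,0,84],
    [0,0,84],
    [0,0,84],
    [0,0,84]
  ],
  "delta_pos": [
    [-0.01,0.005,0],
    [-0.02,0.005,0],
    [-0.03,0.005,0],
    [-0.04,0.005,0],
    [-0.046,0.005,0],
    [-0.046,0.005,0],
    [-0.046,0.005,0],
    [-0.046,0.005,0],
    [-0.046,0.005,0],
    [-0.046,0.005,0],
    [-0.046,0.005,0],
    [-0.046,0.005,0]
  ],
  "gripper": [-1,-1,-1,-1,-1,-1,-1,-1,-1,-1,-1,-1]
}}

```text
time: 11.5
position: [0.5182, -0.3532, 0.211]
tool_rot: [1.0, 0.017, 0.0, -0.0]
ft_force: [-0.4, 0.2, -0.5]
grip_width: 0.0873
grip_force: 0.0
```

Emit:
{"api": "arm_command", "payload": {
  "delta_rot": [
    [0,0,0],
    [0,0,0],
    [0,0,0],
    [0,0,0]
  ],
  "delta_pos": [
    [0,0,0],
    [0,0,0],
    [0,0,0],
    [0,0,0]
  ],
  "gripper": [-1,-1,-1,-1]
}}

```text
time: 11.83
position: [0.518, -0.354, 0.2109]
tool_rot: [1.0, 0.02, 0.0, 0.0]
ft_force: [0.1, 0.6, 0.1]
grip_width: 0.0873
grip_force: 0.0
```

Run:
```python
from meas import *
delta([.518,-.352,.079],92);print(status.get_obs()['q'].round(2))
c,T,im=snap('wrist');np.save('T9.npy',T);cv2.imwrite('pics/w9.png',im)
g=im.min(2)
u0,v0=[int(k) for k in proj(c,T,[.518,-.352,.144])];print(u0,v0,proj(c,T,[.518,-.352,.068]))
for v in range(v0-75,v0+30,3): print(v,''.join('#' if a>190 else '+' if a>140 else '-' if a>115 else '.' if a>80 else ' ' for a in g[v,u0-45:u0+46]))
```

```text
t 11.83 pos [ 0.518  -0.354   0.2109] yawY -87.68 F [0.1 0.6 0.1] | dpos [ 1.000e-04 -2.000e-03  1.319e-01] drot [ 0.   -0.    0.32]
[-0.78  0.52  1.41 -0.    1.22  0.75]
312 202 (np.float64(312.60934319952696), np.float64(183.8169734549745))
127 ...................     .    ...  . ........  ...-++++++++++-......      .  .. . ....  ....
130 ...................    .     .  . . . .  ..   ....... ..  . ..  ..         ..     .. ......
133 ..................        . ..... .....  ..   .......   .... . . ..          ..  ..  ......
136 ..................          ...    ....  .   .... ...    .    ...           .   .. ........
139 ..................      .  . .  ..  .. ....  ..  .....     . ....         . .  ............
142 ..................      .. .....   ... .  .... ......     ... . .          . .... .........
145 ..................     .     . ... .... ...  . .......       ....          . ....  ........
148 .................          .  ....... ..       . ......  ...  ..              .. ..........
151 .................         . .   ...... ...  ... .....  .  .   ..             .   ....
[... 1802 characters left out ...]
      ... ..................
211 ............ .......   . ......-+############################.     ........................
214 ........... .. .... ..... ....... ..++#################++-...      .... ...................
217 ...........  . .....    .................++######++..  .. ...       .......................
220 ...........    ......   .........  ..... ....        .. . ...      ........................
223 ...........  .......   ..........   .... ... .  .. .  ... ..        .......................
226 ..........    ... ..   .......... .............  .   . .....    . .........................
229 ..........    ......    ........  ............  .  .   .....     ..........................
```

Run:
```python
from meas import *
im=cv2.imread('pics/w9.png');T=np.load('T9.npy');c=viewer.camera('wrist');g=im.min(2)
m=(g>118).astype(np.uint8);m[:152]=0;m[225:]=0;m[:,:285]=0;m[:,345:]=0
cn=max(cv2.findContours(m,0,cv2.CHAIN_APPROX_NONE)[0],key=cv2.contourArea)[:,0]
P=np.array([onplane(c,T,u,v,.068)[:2] for u,v in cn if v<192]);cen=np.array([.518,-.353])
for it in range(6):
    r=np.hypot(*(P-cen).T);Q=P[r<.0255];A=np.c_[2*Q,np.ones(len(Q))];s=np.linalg.lstsq(A,(Q**2).sum(1),rcond=None)[0];cen=s[:2]
print(cen,np.sqrt(s[2]+cen@cen))
ys,xs=np.nonzero(m);D=np.array([onplane(c,T,u,v,.067)[:2] for u,v in zip(xs,ys) if v<192])-cen
r=np.hypot(*D.T);k=D[(r>.0248)&(r<.033)];mv=k.mean(0);print('lug',np.degrees(np.arctan2(*mv[::-1])),len(k))
h=(g>190).astype(np.uint8);h[:185]=0;h[222:]=0;h[:,:290]=0;h[:,340:]=0
cn=max(cv2.findContours(h,0,cv2.CHAIN_APPROX_NONE)[0],key=cv2.contourArea)[:,0]
P=np.array([onplane(c,T,u,v,.144)[:2] for u,v in cn]);print('hex',(P.min(0)+P.max(0))/2,P.max(0)-P.min(0))
f=P[np.abs(P[:,0]-P[:,0].mean())<.006]
for sgn in (1,-1):
    q=f[sgn*(f[:,1]-P[:,1].mean())>0];print('flat dir',np.degrees(np.arctan(np.polyfit(q[:,0],q[:,1],1)[0])))
```

```text
[ 0.51804686 -0.35253673] 0.02231023249382633
lug 0.2700407170029863 45
hex [ 0.51742529 -0.35249553] [0.02806843 0.02596114]
flat dir 1.5170177767506647
flat dir 1.1063872863945952
```

Emit:
{"api": "arm_command", "payload": {
  "delta_rot": [
    [0,0,1.3],
    [0,0,1.3],
    [0,0,1.3],
    [0,0,1.3],
    [0,0,1.3],
    [0,0,1.3],
    [0,0,1.3],
    [0,0,1.3],
    [0,0,1.3],
    [0,0,1.3]
  ],
  "delta_pos": [
    [0,-0.0015,0.02],
    [0,-0.0015,0.04],
    [0,-0.0015,0.06],
    [0,-0.0015,0.08],
    [0,-0.0015,0.1],
    [0,-0.0015,0.115],
    [0,-0.0015,0.126],
    [0,-0.0015,0.13],
    [0,-0.0015,0.132],
    [0,-0.0015,0.132]
  ],
  "gripper": [-1,-1,-1,-1,-1,-1,-1,-1,-1,-1]
}}

```text
time: 12.77
position: [0.518, -0.353, 0.079]
tool_rot: [1.0, 0.008, 0.0, 0.0]
ft_force: [0.4, -0.3, -0.0]
grip_width: 0.0871
grip_force: 0.0
```

Emit:
{"api": "arm_command", "payload": {
  "delta_rot": [
    [0,0,0],
    [0,0,0],
    [0,0,0],
    [0,0,0],
    [0,0,0],
    [0,0,0],
    [0,0,0],
    [0,0,0],
    [0,0,0],
    [0,0,0],
    [0,0,0],
    [0,0,0]
  ],
  "delta_pos": [
    [0,0,0],
    [0,0,0],
    [0,0,0],
    [0,0,0],
    [0,0,0],
    [0,0,0],
    [0,0,0],
    [0,0,0],
    [0,0,0],
    [0,0,0],
    [0,0,0],
    [0,0,0]
  ],
  "gripper": [0.9,0.9,0.9,0.9,0.9,0.9,0.9,0.9,0.9,0.9,0.9,0.9],
  "grip_force": 45
}}

```text
time: 13.77
position: [0.5177, -0.3527, 0.0788]
tool_rot: [1.0, 0.008, -0.0, -0.0]
ft_force: [-0.3, 0.0, 1.2]
grip_width: 0.0258
grip_force: 45.0
```

Gripped at 25.8 mm across the flats, 45 N. Now lift, then go to a viewing pose near the pulley, turning 20.7° on the way.

Emit:
{"api": "arm_command", "payload": {
  "delta_rot": [
    [0,0,0],
    [0,0,0],
    [0,0,0],
    [0,0,0],
    [0,0,0],
    [0,0,0],
    [0,0,0]
  ],
  "delta_pos": [
    [0,0,-0.004],
    [0,0,-0.012],
    [0,0,-0.025],
    [0,0,-0.045],
    [0,0,-0.065],
    [0,0,-0.08],
    [0,0,-0.085]
  ],
  "gripper": [0.9,0.9,0.9,0.9,0.9,0.9,0.9]
}}

```text
time: 14.35
position: [0.5189, -0.3538, 0.1668]
tool_rot: [1.0, 0.008, 0.002, 0.002]
ft_force: [0.7, -0.1, -3.5]
grip_width: 0.0256
grip_force: 45.0
```

Emit:
{"api": "arm_command", "payload": {
  "delta_rot": [
    [0,0,0],
    [0,0,-5],
    [0,0,-10],
    [0,0,-15],
    [0,0,-20.7],
    [0,0,-20.7],
    [0,0,-20.7],
    [0,0,-20.7],
    [0,0,-20.7],
    [0,0,-20.7],
    [0,0,-20.7],
    [0,0,-20.7]
  ],
  "delta_pos": [
    [-0.001,-0.01,0],
    [-0.004,-0.03,0],
    [-0.008,-0.06,0],
    [-0.012,-0.1,0],
    [-0.016,-0.14,0],
    [-0.02,-0.18,0],
    [-0.025,-0.21,0],
    [-0.028,-0.225,0],
    [-0.029,-0.233,0],
    [-0.029,-0.233,0],
    [-0.029,-0.233,0],
    [-0.029,-0.233,0]
  ],
  "gripper": [0.9,0.9,0.9,0.9,0.9,0.9,0.9,0.9,0.9,0.9,0.9,0.9]
}}

```text
time: 15.35
position: [0.4862, -0.122, 0.1638]
tool_rot: [0.982, 0.187, 0.001, 0.001]
ft_force: [0.5, -0.1, -4.0]
grip_width: 0.0256
grip_force: 45.0
```

Run:
```python
from meas import *
c,T,im=snap('wrist');np.save('T10.npy',T);cv2.imwrite('pics/w10.png',im)
h=np.array([.5373,-.093]);u,v=[int(k) for k in proj(c,T,[*h,.02])];print(u,v)
s,r=ring(c,T,im,(max(u-60,0),max(v-60,0),u+60,min(v+60,222)),.02,135);print('rim',s,r)
print('key',keyway(c,T,im,s))
o=status.get_obs();print(o['grip_width'],o['q'].round(2));delta([*s,.15],112.6)
g=im.min(2);u,v=[int(k) for k in proj(c,T,[*s,.046])]
for vv in range(v-60,v+61,4): print(vv,''.join('#' if a>190 else '+' if a>140 else '-' if a>115 else '.' if a>80 else ' ' for a in g[vv,u-60:u+61:2]))
```

```text
306 130
rim [ 0.53755525 -0.09260699] 0.04426091616360479
key (array([1.62682645e-04, 3.55033152e-05]), 41, np.float64(24.087776434002883), np.float64(9.32528709765933))
0.025695040464601582 [-0.47  0.41  1.78 -0.    0.96  0.73]
t 15.4 pos [ 0.486  -0.1221  0.1638] yawY -68.48 F [-0.3 -1.1 -3.4] | dpos [ 0.0587 -0.0085  0.0139] drot [ 0.08 -0.04 -1.08]
70 .............................................................
74 . ...........................................................
78 .............................................................
82 .............................................................
86 ..........................--++++++--.........................
90 .....................+#################+-....................
94 ..................+######++--++++--++######+.........-.......
98 ................+####+-################-+####+..... ++++--...
102 ..............+###+-#########++++#########-####+.. +++++++---
106 .............####-######++#########+++######+###+  +++++++-++
110 ............###++####++#####-----######++####+###+ .++++++++-
114 ...........+##++####+##
[... 592 characters left out ...]
#######################++###.......  +++
154 ..............+###++#####+################+-###+...........++
158 ................####+-##################-+####-....       .  
162 ..................+#####--+########+--######..      .-+++++++
166 ....................-+###################-    .-+++++++++++++
170 .........................-++#######++.  ..+++++++++++++++++++
174 .................................  .-++++++++++++++++++++++++
178 .................................++++++++++++++++++++++++++++
182 ................................+++++++++++++++++++++++++++++
186 ................................+++++++++++++++++++++++++-..-
190 ................................+++++++++++++++++++++++++....
```

The rim fits at (0.5376, -0.0926) with r = 44.3 mm, and the keyway is straight up in the tool's view at about 22°. I'll move above the bore, then go down to just over the hub.

Emit:
{"api": "arm_command", "payload": {
  "delta_rot": [
    [0,0,-0.8],
    [0,0,-0.8],
    [0,0,-0.8],
    [0,0,-0.8],
    [0,0,-0.8],
    [0,0,-0.8],
    [0,0,-0.8],
    [0,0,-0.8],
    [0,0,-0.8],
    [0,0,-0.8],
    [0,0,-0.8]
  ],
  "delta_pos": [
    [0.012,-0.002,0],
    [0.03,-0.004,0],
    [0.045,-0.006,0],
    [0.055,-0.008,0.005],
    [0.0585,-0.0085,0.015],
    [0.0585,-0.0085,0.03],
    [0.0585,-0.0085,0.04],
    [0.0585,-0.0085,0.046],
    [0.0585,-0.0085,0.048],
    [0.0585,-0.0085,0.048],
    [0.0585,-0.0085,0.048]
  ],
  "gripper": [0.9,0.9,0.9,0.9,0.9,0.9,0.9,0.9,0.9,0.9,0.9]
}}

```text
time: 16.32
position: [0.5365, -0.0912, 0.1159]
tool_rot: [0.981, 0.194, 0.0, 0.0]
ft_force: [0.6, -0.0, -3.1]
grip_width: 0.0257
grip_force: 45.0
```

Run:
```python
from h import *
delta([.5375,-.0925,.1],112.3)
```

```text
t 16.32 pos [ 0.5365 -0.0912  0.1159] yawY -67.61 F [ 0.6 -0.  -3.1] | dpos [0.0004 0.0016 0.0159] drot [ 0.02 -0.01  0.09]
```

Correct by (0.5, 1.5) mm and lower the pilot into the bore.

Emit:
{"api": "arm_command", "payload": {
  "delta_rot": [
    [0,0,0],
    [0,0,0],
    [0,0,0],
    [0,0,0],
    [0,0,0],
    [0,0,0],
    [0,0,0],
    [0,0,0]
  ],
  "delta_pos": [
    [0.0005,0.0015,0],
    [0.0005,0.0015,0],
    [0.0005,0.0015,0.004],
    [0.0005,0.0015,0.008],
    [0.0005,0.0015,0.012],
    [0.0005,0.0015,0.015],
    [0.0005,0.0015,0.018],
    [0.0005,0.0015,0.019]
  ],
  "gripper": [0.9,0.9,0.9,0.9,0.9,0.9,0.9,0.9]
}}

```text
time: 16.98
position: [0.5371, -0.0919, 0.0961]
tool_rot: [0.981, 0.194, -0.0, -0.0]
ft_force: [0.7, 0.1, -2.7]
grip_width: 0.0255
grip_force: 45.0
```

Emit:
{"api": "arm_command", "payload": {
  "delta_rot": [
    [0,0,0],
    [0,0,0],
    [0,0,0],
    [0,0,0],
    [0,0,0],
    [0,0,0]
  ],
  "delta_pos": [
    [0,0,0.002],
    [0,0,0.004],
    [0,0,0.006],
    [0,0,0.008],
    [0,0,0.01],
    [0,0,0.01]
  ],
  "gripper": [0.9,0.9,0.9,0.9,0.9,0.9]
}}

```text
time: 17.48
position: [0.5371, -0.0919, 0.0864]
tool_rot: [0.981, 0.194, -0.0, -0.0]
ft_force: [0.3, 0.2, -4.3]
grip_width: 0.0256
grip_force: 45.0
```

The key has slipped in with no resistance. Continuing down.

Emit:
{"api": "arm_command", "payload": {
  "delta_rot": [
    [0,0,0],
    [0,0,0],
    [0,0,0],
    [0,0,0],
    [0,0,0],
    [0,0,0],
    [0,0,0],
    [0,0,0]
  ],
  "delta_pos": [
    [0,0,0.003],
    [0,0,0.006],
    [0,0,0.009],
    [0,0,0.012],
    [0,0,0.015],
    [0,0,0.018],
    [0,0,0.02],
    [0,0,0.02]
  ],
  "gripper": [0.9,0.9,0.9,0.9,0.9,0.9,0.9,0.9]
}}

```text
time: 18.15
position: [0.5371, -0.092, 0.0663]
tool_rot: [0.981, 0.194, -0.0, -0.0]
ft_force: [0.3, 0.7, -3.1]
grip_width: 0.0258
grip_force: 45.0
```

Emit:
{"api": "arm_command", "payload": {
  "delta_rot": [
    [0,0,0],
    [0,0,0],
    [0,0,0],
    [0,0,0],
    [0,0,0]
  ],
  "delta_pos": [
    [0,0,0.001],
    [0,0,0.002],
    [0,0,0.003],
    [0,0,0.003],
    [0,0,0.003]
  ],
  "gripper": [0.9,0.9,0.9,0.9,0.9]
}}

```text
time: 18.57
position: [0.5373, -0.092, 0.0638]
tool_rot: [0.981, 0.194, -0.0, 0.0]
ft_force: [-0.8, -1.0, -3.1]
grip_width: 0.0256
grip_force: 45.0
```

Emit:
{"api": "arm_command", "payload": {
  "delta_rot": [
    [0,0,0],
    [0,0,0],
    [0,0,0],
    [0,0,0]
  ],
  "delta_pos": [
    [0,0,0.001],
    [0,0,0.0015],
    [0,0,0.0015],
    [0,0,0.0015]
  ],
  "gripper": [0.9,0.9,0.9,0.9]
}}

```text
time: 18.9
position: [0.5376, -0.0921, 0.0627]
tool_rot: [0.981, 0.194, 0.0, 0.0]
ft_force: [0.3, 0.1, 1.9]
grip_width: 0.0261
grip_force: 45.0
```

Emit:
{"api": "arm_command", "payload": {
  "delta_rot": [
    [0,0,0],
    [0,0,0],
    [0,0,0],
    [0,0,0]
  ],
  "delta_pos": [
    [0,0,0.0005],
    [0,0,0.001],
    [0,0,0.001],
    [0,0,0.001]
  ],
  "gripper": [0.9,0.9,0.9,0.9]
}}

```text
time: 19.23
position: [0.5376, -0.0921, 0.0627]
tool_rot: [0.981, 0.194, 0.0, 0.0]
ft_force: [-2.0, 0.1, 8.6]
grip_width: 0.0256
grip_force: 45.0
```

The collar has seated at the expected height (0.0627). I'll add a little more push.

Emit:
{"api": "arm_command", "payload": {
  "delta_rot": [
    [0,0,0],
    [0,0,0],
    [0,0,0],
    [0,0,0],
    [0,0,0],
    [0,0,0]
  ],
  "delta_pos": [
    [0,0,0.0005],
    [0,0,0.0007],
    [0,0,0.0007],
    [0,0,0.0007],
    [0,0,0.0007],
    [0,0,0.0007]
  ],
  "gripper": [0.9,0.9,0.9,0.9,0.9,0.9]
}}

```text
time: 19.73
position: [0.5376, -0.0921, 0.0627]
tool_rot: [0.981, 0.194, 0.001, 0.0]
ft_force: [-2.8, 1.3, 12.8]
grip_width: 0.0256
grip_force: 45.0
```

Run:
```python
from h import *
o=status.get_obs();print(o['position'],o['ft_force'],o['grip_force'],R.from_quat(o['tool_rot']).as_matrix()[:,2])
if 8<o['ft_force'][2]<25 and o['grip_force']>30 and abs(o['position'][2]-.0625)<.001: print(robot.hand_in())
```

```text
[ 0.53761755 -0.09210692  0.06269889] [-2.82240238  1.31370223 12.836103  ] 44.96210439024367 [ 1.12833969e-03 -5.34351813e-04 -9.99999221e-01]
the job is handed in; nothing more can be done
None
```

I handed the job in at about 20 s: the pulley measured about 1 mm from its V-block seat, and the keyed gauge's collar is on the hub with the key in the keyway. The gauge is still gripped at 45 N and pressed down with about 13 N at the wrist, roughly 16 N with its weight; no verdict came back.

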